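# Close up the socket box

## Task

Put the short, fat steel socket from the bench into the empty half of the grey parts box, then close the box with its own lid: the larger of the two flat lids with a bar handle, laid on square and flat, fully down all round.

Things in the scene. Friction and masses are not known exactly. Their poses are not given: they have to be found in the camera images.
- socket_center (a point): Centre, half-way up, of the short, fat steel socket: an upright cylinder 28 mm in diameter, 42 mm tall, 0.08 to 0.17 kg, loose on the bench left or right of the box. The thinner (20 mm), taller (78 mm) socket is a bystander, too tall for the box.
- lid_grip (a point): Centre of the bar on the larger grey lid, which lies on the bench, bar up. Bar along lid x: 80 long, 18 wide (grip across, along y), 16 tall; centre 28 mm above the plate's underside. Plate 166 (x) by 126 (y) by 4; under it a block 122 x 82 x 8 fits the box mouth with 10 mm play all round. Bar centre starts 36 mm over the bench. z up; 0.26 to 0.49 kg. Smaller lid (100 x 80): bystander.
- parts_box: Open grey steel box fixed to the bench; origin at centre of underside, z up. Outside 150 (x) by 110 (y) by 65 mm tall, walls and floor 4 mm. The -x half holds an insert with six small sockets up to 50 mm above the underside; +x half empty. Lid fully on: its plate rests on the rim, bar centre 93 mm above this origin, lid x along box x (either way). Smaller open box: bystander.
- bay (a point): Middle of the box's empty half, on its floor (4 mm above the underside): 33 mm along the box's +x from its centre. The empty space is 78 mm along the box's x and 102 mm along its y, 61 mm deep to the rim.

How it is judged:
On the way:
1. the short, fat socket lies or stands in the box's empty half, let go, with the lid not yet on (x of socket_center in the frame of parts_box between -0.005 and 0.071 m and y of socket_center in the frame of parts_box between -0.051 and 0.051 m and z of socket_center in the frame of parts_box below 0.04 m and contact force between the fingers and socket below 0.2 N and horizontal distance between lid_grip and parts_box above 0.05 m), for 0.2 s.
At the end, for the whole second after the job is handed in: Socket released in the empty half of the box, its centre under 40 mm above the box's underside; larger lid at rest on the box: centre within 18 mm of the box's, bar centre 89 to 96 mm above the underside, level within 0.05 rad, long sides aligned within 0.26 rad (x of socket_center in the frame of parts_box between -0.005 and 0.071 m and y of socket_center in the frame of parts_box between -0.051 and 0.051 m and z of socket_center in the frame of parts_box below 0.04 m and horizontal distance between lid_grip and parts_box below 0.018 m and z of lid_grip in the frame of parts_box between 0.089 and 0.096 m and angle between lid_grip's own z axis and vertical below 0.05 rad and angle between the x axis of lid_grip and the x axis of parts_box, either way round below 0.26 rad and linear speed of box_lid below 0.02 m/s); the robot touches nothing.
It also fails if it takes over 58 s, if anything falls off the work surface, if the arm or the gripper's body presses on something with over 40 N, if the wrist force passes 120 N, or if a joint passes its speed limit or range.

## Robot

A 6-joint arm with a two-finger parallel gripper is mounted at the origin on the work surface. World frame = base frame: x ahead of the robot, y to its left, z up, the work surface at z = 0. Lengths are in m, angles in rad, forces in N, time in s.
With the tool pointing down it reaches from about 0.325 to 0.9 m from the base axis. Payload 6.1 kg.
Tool frame: the origin (TCP) lies at the very end of the fingers, on their centre line; the grasp point (between the pads) lies 19 mm behind it; z points along the fingers, y is the direction in which the jaws open and shut (so a half turn about z gives the same grasp; the last joint's range is limited). The gripper opens to 85 mm and grips with 20 to 120 N. Pads are 22 mm wide; open, the fingers measure 114 mm over their backs; the gripper's body (76 mm by 85 mm) begins 54 mm behind the grasp point. The pads swing forward as they close: fully open they stand 13 mm farther back than shut.
Start: joints at [1.19, 0.22, 1.526, -0, 1.395, -0.126], TCP at [0.158, 0.605, 0.231] pointing down, gripper open.
Joint ranges: [-2.98, 2.98], [-0.91, 2.08], [0.09, 2.57], [-1.24, 4.39], [0.2, 2.65], [-2.68, 2.68]. Speed limits (rad/s): [2.57, 2.57, 3.01, 3.14, 3.14, 3.14].

## Interface

Orientations are given as [roll, pitch, yaw] about the fixed x, y, z axes, in that order (R = Rz(yaw) Ry(pitch) Rx(roll)).
In Python, from plant import env gives the robot as it stands.
- The arm moves only by the tool servo_tool, never from a script. Its argument "steps" is a list that holds one entry, the list of rows, each a list of 7 numbers: the turn, a rotation vector about the tool's x, y, z in degrees, then the shift along the tool's x, y, z in mm, then the closure, from 0 (fully open) to 1 (shut). A call has 1 to 20 rows; each row is the pose to reach, as a shift and turn from the pose commanded when the call began, along the tool's axes at that moment; what a row does not reach only later rows make up. A row lasts 1/10 s, in which the tool goes at most 50 mm and 8.59 degrees, less where a joint would pass 70% of its speed; a pose out of reach is approached as far as the arm can. A call with a gripper value outside its range is refused whole. The fingers move at their own pace and stop on an object; the grip force is fixed at half the most. Time passes only in rows, so rows that repeat a pose let the fingers close. It gives the time, the measured TCP pose, the force and the opening at its end, in the units of the state.
- env.state(): the state, without advancing time (a new reading comes with each control period).
- env.grab_frame(name): name is "side" or "top"; returns the picture (480x640x3 uint8, red, green, blue); there is no depth.
- env.get_calibration(name): a dict with "fx", "fy", "cx", "cy" (pixels), "extrinsics" (4x4, takes a point from camera to world coordinates). Camera axes: x right, y down, z forward; pixel columns grow to the right and rows downward; lengths in m; the calibration is good to about 2 mm. A picture is of the moment at which its call begins. get_calibration takes no time and is no camera call.
- env.job_done(): hands the job in, once; it reports no verdict.
The state is a dict: "time": time; "q": joint angles; "qvel": joint speeds; "tau": joint torques, N m; "tcp_pos": TCP position; "ee_rot": TCP orientation; "ft_force": force on the tool from outside, world axes, zero at the start; "ft_torque": the same for the moment, N m; "width": opening from 0.0 (shut) to 1.0 (fully open).
Only numpy, scipy, OpenCV 4.12 (cv2) and the standard library are available. Lean on these libraries where they do the work, as an engineer would, in place of code of your own. Each camera call takes 0.05 s, during which the arm holds its last target. There are 200 camera calls.

## Working session

There is one attempt and no reset: what is moved stays moved. The work goes in short steps, Python scripts to look and compute and a tool call to move; the robot and the scene stay as the last step left them, time stands still between calls to the robot, and variables do not carry over. Pictures are saved under pics/ and viewed, about 8 in all and at most 12, crops included, and the job is handed in when it is done.

Besides the shell and the picture viewer there is one more tool, called as name(argument=value, ...), one argument or row to a line, values as JSON. servo_tool: Moves the arm, as the interface text tells. Its arguments: {"type":"object","properties":{"steps":{"type":"array","items":{"type":"array","items":{"type":"array","items":{"type":"number"}}}}},"required":["steps"]}

```bash
mkdir -p pics; ls; python3 - <<'E'
from plant import env
import cv2, numpy as np
for n in("top","side"):
    cv2.imwrite(f"pics/{n}0.png",env.grab_frame(n)[:,:,::-1])
    c=env.get_calibration(n);print(n,c["fx"],c["fy"],c["cx"],c["cy"]);print(np.round(c["extrinsics"],4).tolist())
s=env.state();print(s["time"],s["tcp_pos"],s["ee_rot"],s["width"])
E
```

```text
pics
top 508.70616277405287 508.70616277405287 314.54815845618833 235.2609092514901
[[0.0253, -0.985, 0.1707, 0.3615], [-0.9997, -0.0239, 0.0102, 0.0262], [-0.006, -0.1709, -0.9853, 1.0203], [0.0, 0.0, 0.0, 1.0]]
side 442.6744452953407 442.6744452953407 322.3296816410495 243.5389105212043
[[-0.8875, -0.2921, 0.3564, 0.2635], [-0.4602, 0.5225, -0.7178, 0.6174], [0.0234, -0.801, -0.5981, 0.5557], [0.0, 0.0, 0.0, 1.0]]
0.1 [0.15732319 0.60429761 0.23028072] [-3.13978394e+00 -2.30866512e-04  2.88678971e+00] 0.9976076011106594
```

View pics/top0.png

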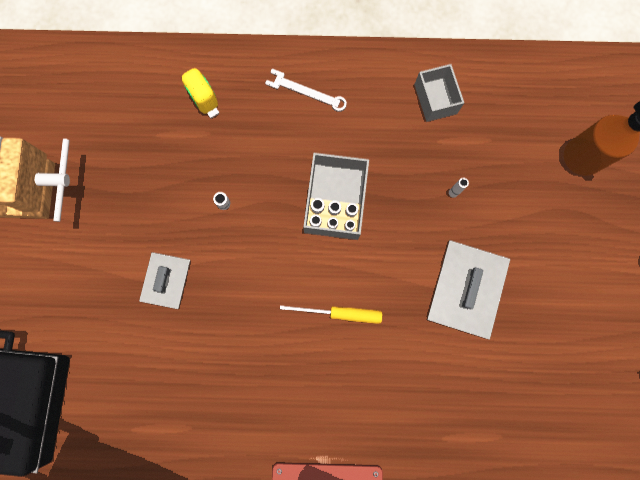

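View pics/side0.png

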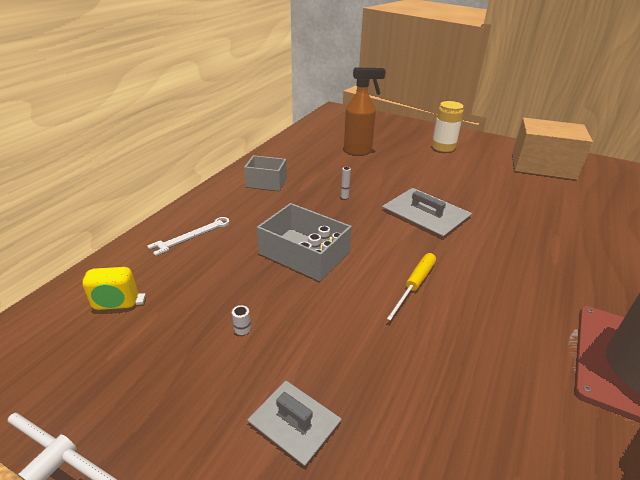

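The top view shows the fat socket at about (221,200), the box at (336,196) with its empty half at the top (far side), and the large lid at (469,290). The side view shows the same socket at (241,320). Next I'll enlarge crops of all three.

```bash
python3 - <<'E'
import cv2, numpy as np
t=cv2.imread("pics/top0.png");s=cv2.imread("pics/side0.png")
def c(im,x,y,w,h,k): return cv2.resize(im[y:y+h,x:x+w],None,fx=k,fy=k,interpolation=cv2.INTER_CUBIC)
A=c(t,290,145,100,100,4);B=c(t,420,235,100,110,4)[:400];C=c(t,205,185,40,20,10);D=c(s,220,300,40,20,10)
C=c(t,205,188,40,25,8);D=c(s,221,300,40,40,5)
o=np.zeros((600,800,3),np.uint8);o[:400,:400]=A;o[:400,400:]=B;o[400:600,:320]=C;o[400:600,400:600]=D
cv2.imwrite("pics/crop.png",o)
E
```

```text
(no output)
```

View pics/crop.png

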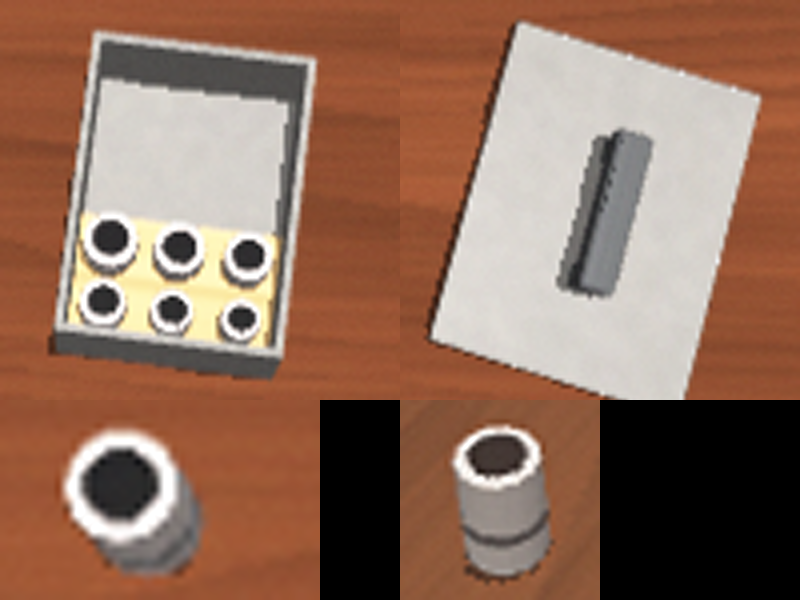

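Crop readings in top-image pixels are: box rim corners (314,153), (369,160), (360,234), (304,228); lid corners (449.5,240), (510,259), (427.5,320); socket top centre (220,198.5). In the side image the socket top is at (240.4,311). Now I'll work out positions.

```bash
cat > h.py <<'E'
from plant import env
import numpy as np, cv2
from scipy.spatial.transform import Rotation as Rn
def bp(n,px,z):
    c=env.get_calibration(n);E=np.array(c["extrinsics"])
    px=np.atleast_2d(np.array(px,float))
    d=np.c_[(px[:,0]-c["cx"])/c["fx"],(px[:,1]-c["cy"])/c["fy"],np.ones(len(px))]@E[:3,:3].T
    return E[:3,3]+d*((z-E[2,3])/d[:,2])[:,None]
def proj(n,P):
    c=env.get_calibration(n);E=np.array(c["extrinsics"])
    p=(np.atleast_2d(P)-E[:3,3])@E[:3,:3]
    return np.c_[p[:,0]/p[:,2]*c["fx"]+c["cx"],p[:,1]/p[:,2]*c["fy"]+c["cy"]]
def togo(pos,yaw):
    s=env.state();R=Rn.from_euler("xyz",s["ee_rot"])
    T=Rn.from_euler("xyz",[np.pi,0,yaw])
    return np.round(np.r_[(R.inv()*T).as_rotvec(degrees=True),R.inv().apply(np.array(pos)-s["tcp_pos"])*1000],1)
E
python3 - <<'E'
from h import *
o=0.4
box=bp("top",np.array([[314,153],[369,159.75],[360,234.3],[303.75,228.3]])-o,.065)
lid=bp("top",np.array([[449.5,240.25],[510.25,259.25],[490.5,338.5],[427.5,320]])-o,.012)
bar=bp("top",np.array([[473.75,267.5],[483,268.75],[472.5,309.25],[465,307.5]])-o,.044)
for n,q in(("box",box),("lid",lid),("bar",bar)):
    e=[np.linalg.norm(q[i]-q[(i+1)%4]) for i in range(4)]
    a=(q[0]+q[1]-q[2]-q[3]);b=q[0]+q[3]-q[1]-q[2]
    print(n,q.mean(0),np.round(e,4),"yaw",np.arctan2(a[1],a[0]),np.arctan2(-b[0],b[1]))
print(bp("top",[[220.1-.4,198.5-.4]],.042),bp("side",[[240.4-.4,311.2-.4]],.042))
# side-view rim corner check
print(proj("side",box).round(1)); print(proj("side",lid).round(1))
E
```

```text
box [ 0.61096708 -0.00385354  0.065     ] [0.1085 0.1493 0.1079 0.1515] yaw -0.10598509999496956 -0.09410119924075121
lid [ 0.43689201 -0.27069635  0.012     ] [0.1251 0.1621 0.1258 0.1655] yaw -0.2796991557779956 -0.2735935204677313
bar [ 0.43627226 -0.26918124  0.044     ] [0.0178 0.0808 0.0144 0.079 ] yaw -0.25941169920147944 -0.15335722946245037
[[0.60101147 0.22590334 0.042     ]] [[0.60193073 0.2252669  0.042     ]]
[[257.1 226.8]
 [290.6 202.9]
 [351.7 226.3]
 [322.3 254.6]]
[[382.1 205.9]
 [412.8 187.4]
 [471.9 212.5]
 [444.1 235.4]]
```

```bash
python3 - <<'E'
from h import *
print(togo([.6016,.2256,.13],np.pi-.10),togo([.6016,.2256,.008],np.pi-.10))
E
```

```text
[-1.000e-01 -0.000e+00 -8.900e+00 -5.254e+02 -2.543e+02  1.006e+02] [-1.000e-01 -0.000e+00 -8.900e+00 -5.254e+02 -2.541e+02  2.226e+02]
```

servo_tool(
  steps=[
    [[0, 0, -8.9, -525.5, -254.5, 100, 0], [0, 0, -8.9, -525.5, -254.5, 100, 0], [0, 0, -8.9, -525.5, -254.5, 100, 0], [0, 0, -8.9, -525.5, -254.5, 100, 0], [0, 0, -8.9, -525.5, -254.5, 100, 0], [0, 0, -8.9, -525.5, -254.5, 100, 0], [0, 0, -8.9, -525.5, -254.5, 100, 0], [0, 0, -8.9, -525.5, -254.5, 100, 0], [0, 0, -8.9, -525.5, -254.5, 100, 0], [0, 0, -8.9, -525.5, -254.5, 100, 0], [0, 0, -8.9, -525.5, -254.5, 100, 0], [0, 0, -8.9, -525.5, -254.5, 100, 0], [0, 0, -8.9, -525.5, -254.5, 100, 0], [0, 0, -8.9, -525.5, -254.5, 100, 0], [0, 0, -8.9, -525.5, -254.5, 100, 0], [0, 0, -8.9, -525.5, -254.5, 100, 0]],
  ],
)

```text
time: 1.7
tcp_pos: [0.601, 0.2273, 0.1315]
ee_rot: [3.141, -0.0, 3.044]
ft_force: [-0.0, -0.7, -0.8]
width: 1.0
```

servo_tool(
  steps=[
    [[0, 0, 0, -0.8, -1.6, 50, 0.2], [0, 0, 0, -0.8, -1.6, 85, 0.2], [0, 0, 0, -0.8, -1.6, 105, 0.2], [0, 0, 0, -0.8, -1.6, 123, 0.2], [0, 0, 0, -0.8, -1.6, 123, 0.2], [0, 0, 0, -0.8, -1.6, 123, 0.2], [0, 0, 0, -0.8, -1.6, 123, 1], [0, 0, 0, -0.8, -1.6, 123, 1], [0, 0, 0, -0.8, -1.6, 123, 1], [0, 0, 0, -0.8, -1.6, 123, 1], [0, 0, 0, -0.8, -1.6, 123, 1], [0, 0, 0, -0.8, -1.6, 123, 1], [0, 0, 0, -0.8, -1.6, 123, 1], [0, 0, 0, -0.8, -1.6, 123, 1]],
  ],
)

```text
time: 3.1
tcp_pos: [0.6038, 0.2247, 0.01]
ee_rot: [3.141, 0.002, 3.042]
ft_force: [-1.2, -0.2, 5.7]
width: 0.31
```

servo_tool(
  steps=[
    [[0, 0, 0, 0, 0, -40, 1], [0, 0, 0, 0, 0, -80, 1], [0, 0, 0, 0, 0, -120, 1], [0, 0, 0, 0, 0, -120, 1], [0, 0, 0, 0, 0, -120, 1]],
  ],
)

```text
time: 3.6
tcp_pos: [0.6034, 0.2246, 0.1298]
ee_rot: [3.141, 0.003, 3.042]
ft_force: [-1.3, -0.2, -1.7]
width: 0.308
```

```bash
python3 - <<'E'
from h import *
s=env.state();print(s["width"],s["ft_force"],s["tcp_pos"])
print(togo([.645,-.0073,.13],np.pi-.10))
cv2.imwrite("pics/side1.png",env.grab_frame("side")[:,:,::-1])
E
```

```text
0.30818954596830367 [-1.26610045 -0.24316963 -1.73066294] [0.60337574 0.22455739 0.12982461]
[ 1.000e-01  2.000e-01  0.000e+00 -6.450e+01 -2.266e+02 -2.000e-01]
```

View pics/side1.png

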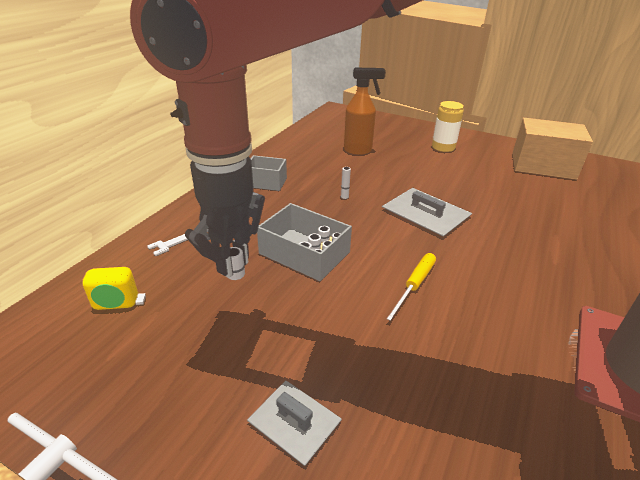

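The picture shows the socket held between the pads at (235,263), clear of the bench. I'll carry it over the empty half of the box.

servo_tool(
  steps=[
    [[0, 0, 0, -15, -50, 0, 1], [0, 0, 0, -29, -100, 0, 1], [0, 0, 0, -43, -150, 0, 1], [0, 0, 0, -58, -200, 0, 1], [0, 0, 0, -64.5, -226.5, 0, 1], [0, 0, 0, -64.5, -226.5, 0, 1], [0, 0, 0, -64.5, -226.5, 0, 1], [0, 0, 0, -64.5, -226.5, 0, 1]],
  ],
)

```text
time: 4.45
tcp_pos: [0.6431, -0.0063, 0.1266]
ee_rot: [3.141, -0.003, 3.043]
ft_force: [-0.6, 1.1, -1.7]
width: 0.309
```

```bash
python3 - <<'E'
from h import *
s=env.state();print(s["width"],s["ft_force"],s["tcp_pos"])
print(togo([.645,-.0073,.016],np.pi-.10))
a=env.grab_frame("side")[170:320,200:400,::-1];cv2.imwrite("pics/side2.png",cv2.resize(a,None,fx=4,fy=4,interpolation=2))
E
```

```text
0.30912734526820834 [-0.60752294  1.13606035 -1.66140459] [ 0.643079   -0.00632977  0.12656071]
[ 0.000e+00 -2.000e-01  1.000e-01 -2.300e+00 -8.000e-01  1.106e+02]
```

View pics/side2.png

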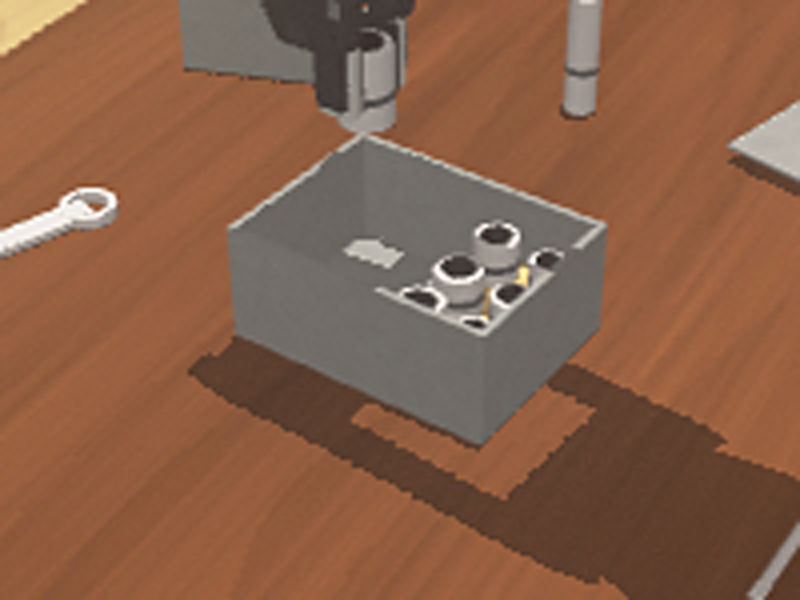

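The box rim corners, at (257,227), (291,204), (351,227) and (322,253), match my projections, and the socket is over the empty half. I'll lower it, open partly and retreat.

servo_tool(
  steps=[
    [[0, 0, 0, -2.3, -0.8, 40, 1], [0, 0, 0, -2.3, -0.8, 75, 1], [0, 0, 0, -2.3, -0.8, 95, 1], [0, 0, 0, -2.3, -0.8, 105, 1], [0, 0, 0, -2.3, -0.8, 111, 1], [0, 0, 0, -2.3, -0.8, 111, 1], [0, 0, 0, -2.3, -0.8, 111, 1], [0, 0, 0, -2.3, -0.8, 111, 0.45], [0, 0, 0, -2.3, -0.8, 111, 0.45], [0, 0, 0, -2.3, -0.8, 111, 0.45], [0, 0, 0, -2.3, -0.8, 111, 0.45], [0, 0, 0, -2.3, -0.8, 111, 0.45]],
  ],
)

```text
time: 5.7
tcp_pos: [0.6467, -0.0085, 0.0176]
ee_rot: [3.142, 0.001, 3.042]
ft_force: [0.6, 0.0, 1.6]
width: 0.546
```

servo_tool(
  steps=[
    [[0, 0, 0, 0, 0, -40, 0.45], [0, 0, 0, 0, 0, -80, 0.45], [0, 0, 0, 0, 0, -120, 0.45], [0, 0, 0, 0, 0, -120, 0.3], [0, 0, 0, 0, 0, -120, 0.3]],
  ],
)

```text
time: 6.2
tcp_pos: [0.6474, -0.0086, 0.139]
ee_rot: [-3.141, 0.003, 3.042]
ft_force: [-0.3, -0.3, -0.4]
width: 0.701
```

```bash
python3 - <<'E'
from h import *
print(togo([.4366,-.270,.13],np.pi-.277))
E
```

```text
[ 0.000e+00  2.000e-01  1.020e+01  1.838e+02 -2.811e+02  8.400e+00]
```

servo_tool(
  steps=[
    [[0, 0, 3, 27, -41, 0, 0.3], [0, 0, 5, 54, -82, 0, 0.3], [0, 0, 7, 81, -123, 0, 0.3], [0, 0, 9, 108, -164, 0, 0.3], [0, 0, 10.2, 135, -205, 0, 0.3], [0, 0, 10.2, 162, -246, 4, 0.3], [0, 0, 10.2, 184, -281, 8, 0.3], [0, 0, 10.2, 184, -281, 8, 0.3], [0, 0, 10.2, 184, -281, 8, 0.3], [0, 0, 10.2, 184, -281, 8, 0.3]],
  ],
)

```text
time: 7.2
tcp_pos: [0.4355, -0.2686, 0.1283]
ee_rot: [3.14, -0.001, 2.865]
ft_force: [-0.3, 0.3, 0.4]
width: 0.7
```

```bash
python3 - <<'E'
from h import *
s=env.state();print(s["width"],s["tcp_pos"])
print(togo([.4366,-.270,.018],np.pi-.277))
a=env.grab_frame("side");b=env.grab_frame("top")
o=np.zeros((480,800,3),np.uint8)
o[:,:480]=cv2.resize(a[100:260,340:500],(480,480),interpolation=2)
o[:320,480:]=cv2.resize(b[145:245,290:390],(320,320),interpolation=2)
cv2.imwrite("pics/p3.png",o[:,:,::-1])
E
```

```text
0.6996272150422117 [ 0.43550215 -0.26863462  0.12834254]
[ 1.000e-01 -1.000e-01 -0.000e+00 -1.600e+00 -1.100e+00  1.103e+02]
```

View pics/p3.png

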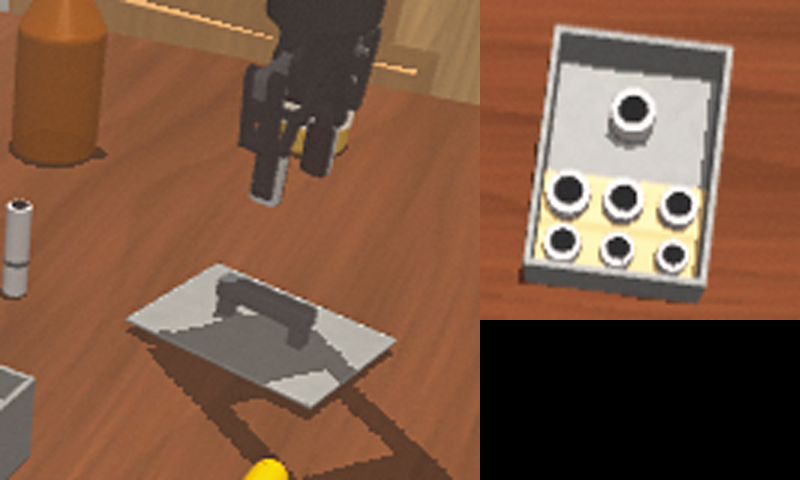

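The socket stands upright in the empty half, at crop (632,112). The gripper is above the lid bar. I'll descend and grip it.

servo_tool(
  steps=[
    [[0, 0, 0, -1.6, -1.1, 40, 0.3], [0, 0, 0, -1.6, -1.1, 75, 0.3], [0, 0, 0, -1.6, -1.1, 95, 0.3], [0, 0, 0, -1.6, -1.1, 110, 0.3], [0, 0, 0, -1.6, -1.1, 110, 0.3], [0, 0, 0, -1.6, -1.1, 110, 1], [0, 0, 0, -1.6, -1.1, 110, 1], [0, 0, 0, -1.6, -1.1, 110, 1], [0, 0, 0, -1.6, -1.1, 110, 1], [0, 0, 0, -1.6, -1.1, 110, 1], [0, 0, 0, -1.6, -1.1, 110, 1], [0, 0, 0, -1.6, -1.1, 110, 1], [0, 0, 0, -1.6, -1.1, 110, 1]],
  ],
)

```text
time: 8.6
tcp_pos: [0.4378, -0.2719, 0.0208]
ee_rot: [-3.141, 0.003, 2.864]
ft_force: [-0.2, 2.1, 6.7]
width: 0.199
```

servo_tool(
  steps=[
    [[0, 0, 0, 0, 0, -15, 1], [0, 0, 0, 0, 0, -40, 1], [0, 0, 0, 0, 0, -75, 1], [0, 0, 0, 0, 0, -110, 1], [0, 0, 0, 0, 0, -140, 1], [0, 0, 0, 0, 0, -140, 1], [0, 0, 0, 0, 0, -140, 1], [0, 0, 0, 0, 0, -140, 1]],
  ],
)

```text
time: 9.4
tcp_pos: [0.4355, -0.2703, 0.1572]
ee_rot: [3.14, -0.003, 2.864]
ft_force: [0.1, 0.6, -3.1]
width: 0.201
```

```bash
python3 - <<'E'
from h import *
s=env.state();print(s["width"],s["tcp_pos"],s["ft_force"],s["ft_torque"])
print(togo([.611,-.0039,.16],np.pi-.10))
a=env.grab_frame("side");b=env.grab_frame("top")
o=np.zeros((480,800,3),np.uint8)
o[:,:480]=cv2.resize(a[60:260,340:540],(480,480),interpolation=2)
o[:320,480:]=cv2.resize(b[210:370,400:560],(320,320),interpolation=2)
cv2.imwrite("pics/p4.png",o[:,:,::-1])
E
```

```text
0.2011060963432204 [ 0.43551246 -0.27030777  0.1572251 ] [ 0.0879501   0.6398219  -3.09060379] [-0.03984051 -0.0079846  -0.01870154]
[ 1.000e-01 -2.000e-01 -1.020e+01 -9.580e+01  3.043e+02 -2.600e+00]
```

View pics/p4.png

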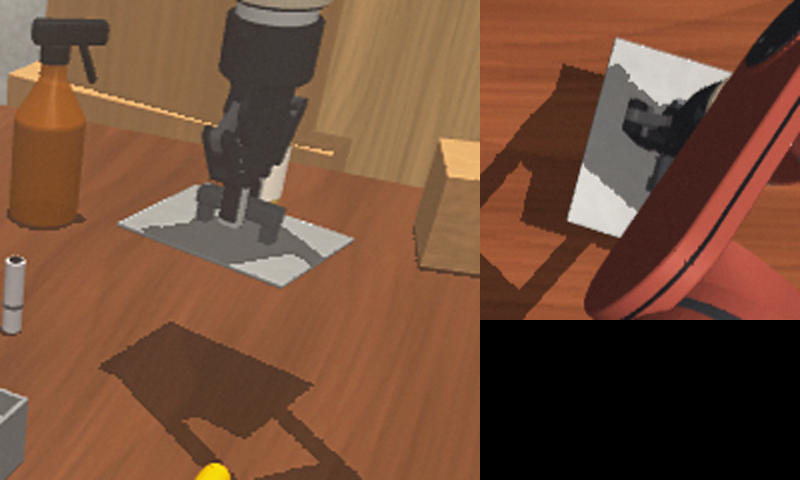

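The lid is gripped and level, with its plate corners visible in the side view. I'll carry it over the box.

servo_tool(
  steps=[
    [[0, 0, -2, -14, 43, 0, 1], [0, 0, -4, -28, 87, 0, 1], [0, 0, -6, -42, 131, 0, 1], [0, 0, -8, -56, 175, 0, 1], [0, 0, -10.2, -70, 219, 0, 1], [0, 0, -10.2, -83, 263, 0, 1], [0, 0, -10.2, -96, 304, 0, 1], [0, 0, -10.2, -96, 304, 0, 1], [0, 0, -10.2, -96, 304, 0, 1], [0, 0, -10.2, -96, 304, 0, 1]],
  ],
)

```text
time: 10.5
tcp_pos: [0.6113, -0.0056, 0.1579]
ee_rot: [-3.141, -0.003, 3.042]
ft_force: [0.2, -0.1, -3.3]
width: 0.197
```

```bash
python3 - <<'E'
from h import *
s=env.state();print(s["width"],s["tcp_pos"],s["ee_rot"],s["ft_force"],s["ft_torque"])
a=env.grab_frame("side")
cv2.imwrite("pics/p5.png",cv2.resize(a[120:270,220:420],None,fx=4,fy=4,interpolation=2)[:,:,::-1])
p=s["tcp_pos"];R=Rn.from_euler("z",s["ee_rot"][2]-np.pi).as_matrix()
# plate top corners predicted: bench tcp .0208 <-> plate top .012
z=p[2]-.0208+.012
C=np.array([[x,y,0] for x,y in((.083,.063),(.083,-.063),(-.083,-.063),(-.083,.063))])@R.T+[p[0],p[1],z]
print((proj("side",C)-[220,120])*4)
E
```

```text
0.19711686209834525 [ 0.61128415 -0.00564784  0.15788495] [-3.14125492e+00 -2.59120569e-03  3.04184693e+00] [ 0.21653255 -0.13399865 -3.33089261] [-0.06843007 -0.02530981 -0.03721239]
[[112.30515281 277.11440305]
 [277.33299688 175.21065795]
 [565.4660997  270.32452356]
 [418.05240238 393.06748597]]
```

View pics/p5.png

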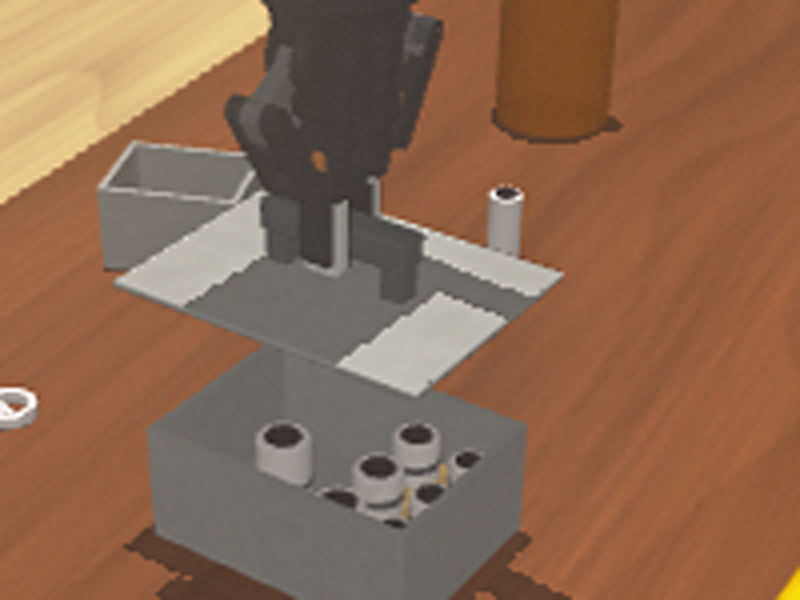

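The plate corners, seen at (116,280), (564,272) and (418,395), match my prediction to about 1 mm, so the lid is level and centred. I'll lower it.

servo_tool(
  steps=[
    [[0, 0, 0, 0.3, 1.6, 30, 1], [0, 0, 0, 0.3, 1.6, 50, 1], [0, 0, 0, 0.3, 1.6, 62, 1], [0, 0, 0, 0.3, 1.6, 70, 1], [0, 0, 0, 0.3, 1.6, 75, 1], [0, 0, 0, 0.3, 1.6, 78, 1], [0, 0, 0, 0.3, 1.6, 80, 1], [0, 0, 0, 0.3, 1.6, 80, 1], [0, 0, 0, 0.3, 1.6, 80, 1]],
  ],
)

```text
time: 11.45
tcp_pos: [0.6126, -0.0035, 0.0799]
ee_rot: [-3.142, 0.001, 3.042]
ft_force: [-0.3, -0.2, -3.0]
width: 0.198
```

servo_tool(
  steps=[
    [[0, 0, 0, 0, 0, 1, 1], [0, 0, 0, 0, 0, 2, 1], [0, 0, 0, 0, 0, 2.5, 1], [0, 0, 0, 0, 0, 2.5, 1], [0, 0, 0, 0, 0, 2.5, 1]],
  ],
)

```text
time: 11.95
tcp_pos: [0.6125, -0.0035, 0.0779]
ee_rot: [-3.142, 0.001, 3.042]
ft_force: [-3.2, 0.8, 5.4]
width: 0.196
```

Contact came at the expected height (0.0779). I'll release and retreat.

servo_tool(
  steps=[
    [[0, 0, 0, 0, 0, 0, 0.5], [0, 0, 0, 0, 0, 0, 0.5], [0, 0, 0, 0, 0, 0, 0.5], [0, 0, 0, 0, 0, 0, 0.5], [0, 0, 0, 0, 0, -20, 0.5], [0, 0, 0, 0, 0, -60, 0.5], [0, 0, 0, 0, 0, -100, 0.5], [0, 0, 0, 45, 0, -130, 0.5], [0, 0, 0, 90, 0, -150, 0.5], [0, 0, 0, 135, 0, -150, 0.5], [0, 0, 0, 180, 0, -150, 0.5], [0, 0, 0, 180, 0, -150, 0.5], [0, 0, 0, 180, 0, -150, 0.5]],
  ],
)

```text
time: 13.25
tcp_pos: [0.4327, 0.0144, 0.2273]
ee_rot: [-3.141, 0.002, 3.042]
ft_force: [1.2, -0.1, 0.4]
width: 0.496
```

```bash
python3 - <<'E'
from h import *
s=env.state();print(s["time"],s["width"],s["tcp_pos"],s["ft_force"])
a=env.grab_frame("side")
cv2.imwrite("pics/p6.png",cv2.resize(a[150:300,220:420],None,fx=4,fy=4,interpolation=2)[:,:,::-1])
R=Rn.from_euler("z",-.10).as_matrix()
C=np.array([[x,y,.069] for x,y in((.083,.063),(.083,-.063),(-.083,-.063),(-.083,.063))])@R.T+[.611,-.0039,0]
print((proj("side",C)-[220,150])*4)
E
```

```text
13.25 0.4964188382835722 [0.43268572 0.01440887 0.22729248] [ 1.18618124 -0.08560948  0.44964263]
[[123.46914564 304.07986404]
 [279.34510952 193.86334859]
 [552.15136766 295.21246864]
 [411.98432758 426.46388509]]
```

View pics/p6.png

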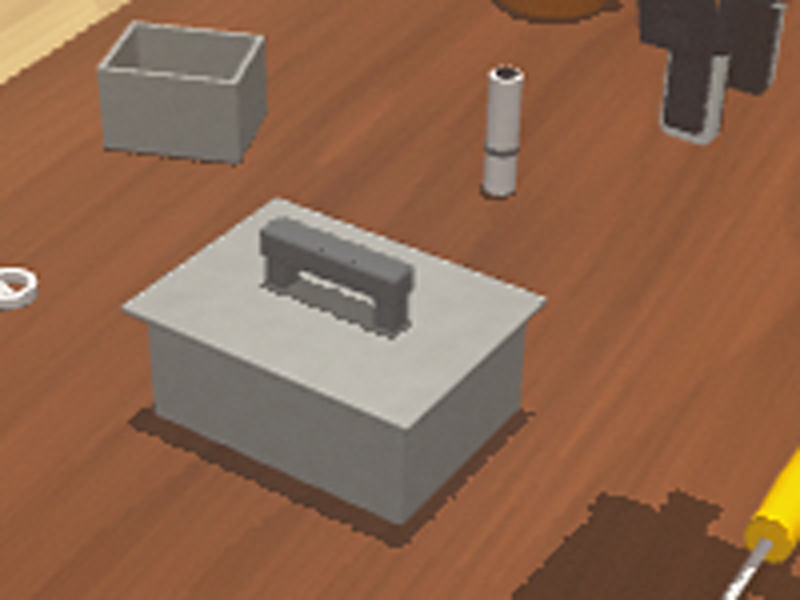

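The lid lies flat on the box. Its corners are seen at (123,306), (278,199), (546,299) and (405,428), against predicted (123,304), (279,194), (552,295) and (412,426). That puts it within about 3 mm and level, with the arm clear, so I'll hand it in.

```bash
python3 -c "
from plant import env
print(env.job_done())"
```

```text
the job is handed in; nothing more can be done
None
```

The short, fat socket is in the empty half of the box, the larger lid is on, and I handed the job in at about 13.3 s of the 58 s allowed. The hand-in gives no verdict.

- **Socket:** The top view after release showed it standing upright in the empty half, with the lid still on the bench.
- **Lid:** It touched the rim at TCP height 0.0779 m, against 0.0778 m calculated. The final side view showed it flat and square, its corners within about 3 mm of where a centred, fully closed lid should be.
- **Arm:** It ended clear of everything, and no readings exceeded the force limits.

No check failed or disagreed beyond offsets of 1–3 mm.

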